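Swap the rover's battery and hold its bayonet hood at first contact

ROBOT

A 6-joint arm with a two-finger parallel gripper is mounted at the origin on the work surface. World frame = base frame: x ahead of the robot, y to its left, z up, the work surface at z = 0. Lengths are in m, angles in rad, forces in N, time in s.
With the tool pointing down it reaches from about 0.275 to 0.775 m from the base axis. Payload 14.6 kg.
Tool frame: the origin (TCP) lies on the centre line of the jaws, within the pads' length; the fingertips stand 25 mm ahead of it and the grasp point (between the pads) lies 6 mm ahead of it (ctrl.tcp_to_tips is the distance from the TCP to the fingertips, in m); z points along the fingers, y is the direction in which the jaws open and shut (so a half turn about z gives the same grasp; the last joint's range is limited). The gripper opens to 85 mm and grips with 20 to 120 N. Pads are 22 mm wide; open, the fingers measure 114 mm over their backs; the gripper's body (76 mm by 85 mm) begins 54 mm behind the grasp point. The pads swing forward as they close: fully open they stand 13 mm farther back than shut.
Start: joints at [1.133, 0.263, -0.048, 1.259, 0, 1.415], TCP at [0.147, 0.504, 0.256] pointing down, gripper open.
Joint ranges: [-2.65, 2.65], [-0.89, 1.7], [-1.18, 1.37], [-2.13, 2.11], [-1.35, 1.29], [-3.14, 3.14]. Speed limits (rad/s): [1.89, 1.89, 2.57, 2.79, 3.14, 3.14].

INTERFACE

Orientations are given as a rotation vector (axis times angle).
In Python, from cell import ctrl gives the robot as it stands.
- The arm moves only by the tool carry_out, never from a script. Its argument "deltas" is a list that holds one entry, the list of rows, each a list of 5 numbers: the shift along the world's x, y, z in mm, then the turn about the world's z in rad, then the finger opening in mm, from 0 to 85.4. In form: [[[dx, dy, dz, turn, fingers], ...]]. A call has 1 to 10 rows; each row is the pose to reach, as a shift and turn from the pose commanded when the call began; what a row does not reach only later rows make up. A row lasts 1/12 s, in which the tool goes at most 41.7 mm and 7.16 degrees, less where a joint would pass 70% of its speed; a pose out of reach is approached as far as the arm can. A call with a gripper value outside its range is refused whole. The fingers move at their own pace and stop on an object; the grip force is fixed at half the most. Time passes only in rows, so rows that repeat a pose let the fingers close. It gives the time, the measured TCP pose, the force and the opening at its end, in the units of the state.
- ctrl.read_state(): the state, without advancing time (a new reading comes with each control period).
- ctrl.snapshot(name): name is "scene" or "top" or "wrist"; returns the picture (400x640x3 uint8, blue, green, red); there is no depth.
- ctrl.camera_model(name): a dict with "camera_matrix" (3x3 intrinsics, pixels), "position" and "orientation" of the camera in the world. Camera axes: x right, y down, z forward; pixel columns grow to the right and rows downward; lengths in m; the calibration is good to about 2 mm. A picture is of the moment at which its call begins: read the wrist's pose just before it. camera_model takes no time and is no camera call; for the wrist camera it gives the pose at the moment of the call.
- ctrl.close_job(): hands the job in, once; it reports no verdict.
The state is a dict: "time_s": time; "joint_positions": joint angles; "joint_vel": joint speeds; "joint_efforts": joint torques, N m; "tcp_pos": TCP position; "tcp_rot": TCP orientation; "force": force on the tool from outside, world axes, zero at the start; "torque": the same for the moment, N m; "finger_gap": finger opening in m.
Only numpy, scipy, OpenCV 4.12 (cv2) and the standard library are available. Lean on these libraries where they do the work, as an engineer would, in place of code of your own. Each camera call takes 0.05 s, during which the arm holds its last target.

TASK

Swap the two battery packs, so that the one from the charger stands in the rover's battery socket and the one from the rover stands in the charger (the grey mat has room to set one down meanwhile). Then fit the white bayonet hood over the rover's new pack, its lugs down through the collar's gaps, and for the first power-up turn it clockwise only half-way to the lock, to the single rib, never into the lock's click; the hood is sprung back, so finish with the hood still gripped and held steady at that half-way place. Do not tip a pack over and leave the other things on the table alone.

Things in the scene. Friction and masses are not known exactly. Their poses are not given: they have to be found in the camera images.
- rover_pack_center (a point): Battery pack that starts in the rover: upright dark grey cylinder 38 mm dia, 70 mm tall, about 0.18 kg, small metal button on top, looks the same as the other. Point: its centre, 35 mm above its foot.
- charger_pack_center (a point): Battery pack that starts in the charger: same size and looks. Point: its centre, 35 mm above its foot.
- rover_well (a point): Floor centre of the rover's round white battery socket, 38 mm above the table, where a pack stands; z up, x along the rover. Round it a well of 43 mm inner dia, 20 mm deep; a seated pack's top is 70 mm above this point. Outside the well is a trough for the hood's skirt, under the bayonet collar.
- rover_collar (a point): Bayonet collar, centre of its top face, 19 mm above the well's floor, same axes. 90 mm outer dia, 68 mm inner dia, 6 mm thick; two entry gaps for lugs, 17 mm wide, 80 mm across, at its +x and -x. Seen from above, one raised rib 0.65 rad clockwise of each gap marks half-way, a pair of ribs at 1.30 rad the lock. Anticlockwise is blocked.
- rover: Four-wheeled rover, 225 mm long (x), 170 mm wide, fixed on a wooden stand block; origin on the table under the socket's centre. Wheels' tops are 75 mm above the table, 61 to 85 mm to each side; boards up to 73 mm above the table, 55 mm or more fore and aft.
- charger_well (a point): Single-bay charger: fixed grey slab 130 x 100 x 18 mm with a black round well on top, 43 mm inner dia, 54 mm outer dia, 20 mm deep. Point: centre of the well's floor (22 mm above the table), on which the pack stands.
- hood_center (a point): Bayonet hood: loose white cup upside down, 62 mm outer, 56 mm inner dia, 77 mm tall, 0.09 kg, standing on the mat, a finger bar on top, 109 mm over all. Point: on its axis 54.5 mm above its lower edge; z up, x along bar and lugs. Fully down in the socket it lies 56.5 mm above rover_well; it drops in with its x along the socket's x, either way round, 0.1 rad and 2.5 mm to spare.
- hood_bar (a point): Finger bar on the hood, point on its axis 22 mm above the hood's flat top and 10 mm below the bar's top edge (44.5 mm above hood_center). Bar 54 mm long (x), 16 mm thick (y), 32 mm high. Same axes as the hood.
- hood_lug (a point): One of the hood's two lugs (+x side; the other opposite), its centre, 6 mm above the hood's lower edge. Each 10 mm wide, 6 mm high, sticking out to 74 mm across; a thin rib runs up the hood above each.
- contact_ring (a joint): Sprung contact ring hidden under the collar, rad, 0 at rest. Once the hood has been turned about 0.125 rad clockwise from the drop-in angle, its lugs push the ring, which then follows: about 0.525 at half-way, 1.175 at the lock. Its spring (0.15 N m per rad) turns ring and hood back when the hood is let go. Sprung lock pawls begin to resist at about 0.7 and snap behind the lugs (the click) at about 1.12.
- mat_free (a point): Middle of the free far end of the grey bench mat between rover and charger, on its upper face (2 mm above the table): at least 85 mm of clear room each way along x and 70 mm along y at a pack's height, where a pack can stand meanwhile.
- spare_wheel: Bystander, leave alone: spare rubber wheel, 62 mm dia, 24 mm thick, lying flat. Origin at the centre of its underside.
- servo: Bystander, leave alone: small black servo, 54 x 20 x 41 mm. Origin at the centre of its underside.
- screwdriver: Bystander, leave alone: screwdriver lying down, 160 mm long. Origin at the centre of its underside.
- tape_roll: Bystander, leave alone: roll of paper tape lying flat, 96 mm dia, 19 mm high. Origin at the centre of its underside.
- multimeter: Bystander, leave alone: hand multimeter lying on its back, 150 x 75 x 37 mm. Origin at the centre of its underside.
- chassis_plate: Bystander, leave alone: black cut-out chassis plate lying flat, 150 x 100 x 4 mm. Origin at the centre of its underside.
- water_bottle: Bystander, leave alone: clear water bottle, standing, 62 mm dia, 190 mm tall. Origin at the centre of its underside.
Mind the look-alikes: they are no part of the job. Of the things like the part that bears hood_center, leave any that is purple or turquoise; of the rest the smaller one is meant.

How it is judged:
By the outcome, as a careful person would: the job done as asked, in the order asked, and still so for the second after the job is handed in, while the arm keeps its last pose, push and grip.
It also fails if it takes over 72 s, if anything falls off the work surface, if the arm or the gripper's body presses on something with over 40 N, if the wrist force passes 120 N, or if a joint passes its speed limit or range.

## Working session

There is one attempt and no reset: what is moved stays moved. The work goes in short steps, Python scripts to look and compute and a tool call to move; the robot and the scene stay as the last step left them, time stands still between calls to the robot, and variables do not carry over. Pictures are saved under pics/ and viewed, and the job is handed in when it is done.

Besides the shell and the picture viewer there is one more tool, called after "Request:" by a JSON object that holds its "fn" and its "kwargs". carry_out: Moves the arm, as the interface text tells. Its arguments: {"type":"object","properties":{"deltas":{"type":"array"}},"required":["deltas"]}

```bash
ls; mkdir -p pics
python3 - <<'E'
from cell import ctrl
import cv2
for n in("scene","top","wrist"):
    m=ctrl.camera_model(n); print(n,m)
    cv2.imwrite(f"pics/{n}0.png",ctrl.snapshot(n))
print(ctrl.read_state())
E
```

```text
pics
scene {'camera_matrix': array([[460.87448391,   0.        , 321.53307125],
       [  0.        , 460.87448391, 197.79245064],
       [  0.        ,   0.        ,   1.        ]]), 'position': array([ 1.43551321, -0.52284588,  1.05058317]), 'orientation': array([-2.05404827, -1.19870659,  0.50613454])}
top {'camera_matrix': array([[514.73677923,   0.        , 319.49032657],
       [  0.        , 514.73677923, 201.12151253],
       [  0.        ,   0.        ,   1.        ]]), 'position': array([ 0.18085626, -0.00463843,  1.71935369]), 'orientation': array([-2.12828414,  2.07090433, -0.24715079])}
wrist {'camera_matrix': array([[353.2072062 ,   0.        , 322.69625484],
       [  0.        , 353.2072062 , 198.57061126],
       [  0.        ,   0.        ,   1.        ]]), 'position': array([0.07331831, 0.52454857, 0.37254879]), 'orientation': array([2.30645343, 1.72980893, 0.26660703])}
{'time_s': 0.15, 'joint_positions': array([ 1.13272859e+00,  2.63455933e-01, -4.87314395e-02,  1.25936982e+00,
       -4.25507743e-06,  1.41550478e+00]), 'joint_vel': array([-0.00046369, -0.00168032,  0.00284336,  0.00019019,  0.00274925,
        0.00030199]), 'joint_efforts': array([ 1.26234638e-03, -6.37826085e+01,  3.84647870e+01,  1.06093206e-02,
       -1.58369171e-04,  3.13509781e-05]), 'tcp_pos': array([0.14642471, 0.50401219, 0.25593523]), 'tcp_rot': array([-4.42674551e-01, -3.11002739e+00,  1.14482024e-03]), 'force': array([0.24184754, 0.15337821, 0.87221383]), 'torque': array([-0.03320488,  0.01867049,  0.02869103]), 'finger_gap': 0.08512406469743995}
```

View pics/scene0.png

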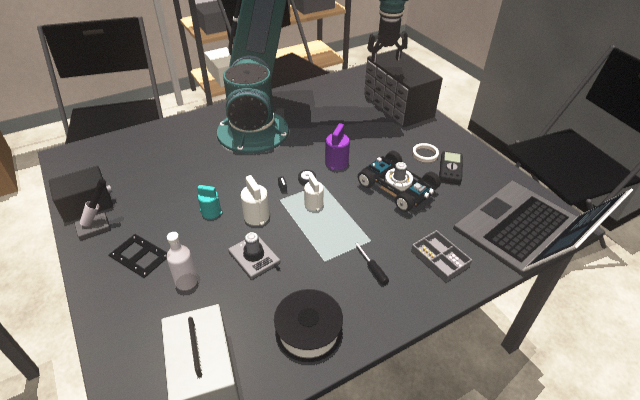

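View pics/top0.png

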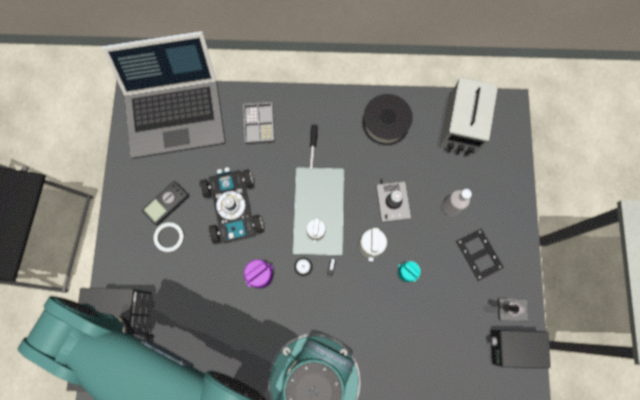

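View pics/wrist0.png

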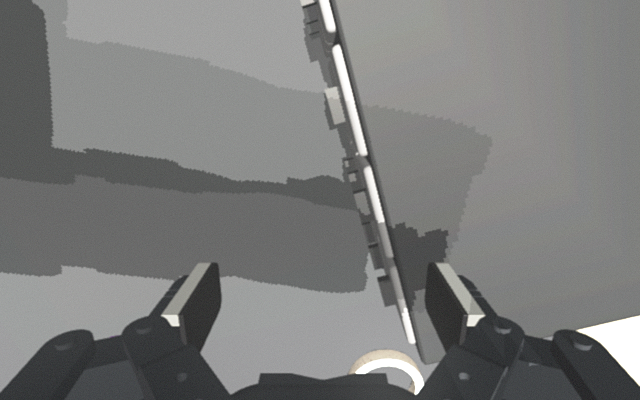

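```bash
cat > h.py <<'E'
import numpy as np,cv2
from scipy.spatial.transform import Rotation as R
def ray(m,u,v):
    K=m["camera_matrix"];d=np.linalg.solve(K,[u,v,1.]);return np.array(m["position"]),R.from_rotvec(m["orientation"]).as_matrix()@d
def plane(m,u,v,z):
    p,d=ray(m,u,v);return p+d*(z-p[2])/d[2]
def proj(m,P):
    q=R.from_rotvec(m["orientation"]).as_matrix().T@(np.array(P)-m["position"]);q=m["camera_matrix"]@q;return q[:2]/q[2]
def tri(ms,uvs):
    A=np.zeros((3,3));b=np.zeros(3)
    for m,(u,v) in zip(ms,uvs):
        p,d=ray(m,u,v);d=d/np.linalg.norm(d);M=np.eye(3)-np.outer(d,d);A+=M;b+=M@p
    return np.linalg.solve(A,b)
E
python3 - <<'E'
import cv2,numpy as np
t=cv2.imread("pics/top0.png");s=cv2.imread("pics/scene0.png")
a=cv2.resize(t[150:290,190:430],None,fx=3.3,fy=3.3,interpolation=cv2.INTER_CUBIC)
cv2.imwrite("pics/topc.png",a)
b=cv2.resize(s[130:290,190:450],None,fx=3,fy=3,interpolation=cv2.INTER_CUBIC)
cv2.imwrite("pics/scenec.png",b)
E
```

```text
(no output)
```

View pics/topc.png

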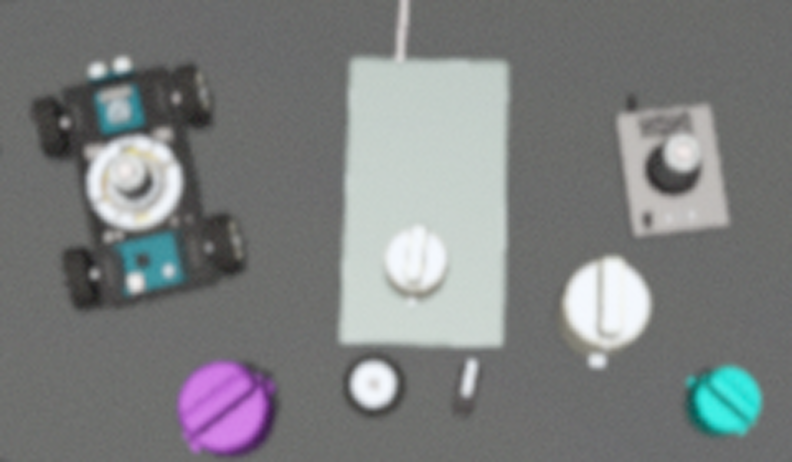

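View pics/scenec.png

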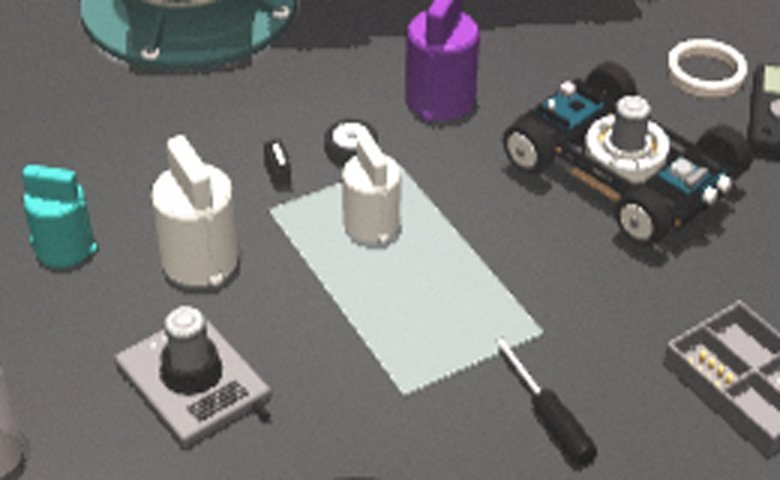

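Run:
```python
from cell import ctrl
from h import *
t=ctrl.camera_model("top");s=ctrl.camera_model("scene")
c=lambda x,y:(190+x/3.3,150+y/3.3)
d=lambda x,y:(190+x/3,130+y/3)
for n,a,b,z in[("rpack top",c(128,172),d(633,104),.108),("cpack top",c(683,153),d(185,320),.092),("hoodtop",c(416,240),d(366,150),.111),("collar",c(134,182),d(628,142),.057),("matcorner far L",c(350,60),d(543,332),.002),("far R",c(508,62),d(405,393),.002),("near L",c(341,344),d(400,150),.002),("near R",c(503,346),d(271,211),.002),("hoodbar near",c(413,283),d(378,165),.111),("hoodbar far",c(420,228),d(355,138),.111),
 ("rov f",c(122,110),(0,0),.073),("rov b",c(152,262),(0,0),.073)]:
    print(n,plane(t,*a,z).round(3),plane(s,*b,z).round(3))
```

```text
rpack top [0.55  0.287 0.108] [0.552 0.294 0.108]
cpack top [ 0.588 -0.256  0.092] [ 0.593 -0.252  0.092]
hoodtop [0.49  0.005 0.111] [0.482 0.002 0.111]
collar [0.551 0.29  0.057] [0.556 0.293 0.057]
matcorner far L [0.702 0.081 0.002] [0.705 0.083 0.002]
far R [ 0.704 -0.086  0.002] [ 0.705 -0.079  0.002]
near L [0.401 0.079 0.002] [0.39  0.097 0.002]
near R [ 0.404 -0.085  0.002] [ 0.411 -0.079  0.002]
hoodbar near [0.448 0.007 0.111] [0.509 0.001 0.111]
hoodbar far [0.501 0.002 0.111] [0.46  0.001 0.111]
rov f [0.621 0.304 0.073] [-1.763 -0.765  0.073]
rov b [0.468 0.264 0.073] [-1.763 -0.765  0.073]
```

Request:
{"fn": "carry_out", "kwargs": {"deltas": [[[40,-20,10,0.05,85],[80,-40,10,0.1,60],[120,-57,10,0.15,60],[160,-76,10,0.2,60],[200,-95,10,0.28,60],[240,-114,10,0.28,60],[280,-133,10,0.28,60],[320,-152,10,0.28,60],[360,-171,10,0.28,60],[400,-190,10,0.28,60]]]}}

```text
time_s: 0.98
tcp_pos: [0.5236, 0.3244, 0.2661]
tcp_rot: [-0.005, -3.141, 0.0]
force: [-0.6, 1.2, 0.2]
finger_gap: 0.0597
```

Request:
{"fn": "carry_out", "kwargs": {"deltas": [[[35,-15,0,0,60],[60,-24,0,0,60],[60,-24,0,0,60],[60,-24,0,0,60]]]}}

```text
time_s: 1.32
tcp_pos: [0.5828, 0.301, 0.2652]
tcp_rot: [-0.007, -3.14, 0.001]
force: [-1.3, 0.7, -0.3]
finger_gap: 0.0601
```

```bash
cat >> h.py <<'E'
def snap(ctrl,name,fn):
    m=ctrl.camera_model(name);im=ctrl.snapshot(name);cv2.imwrite("pics/"+fn+".png",im);np.save("pics/"+fn+".npy",m,allow_pickle=True);return m,im
def load(fn): return np.load("pics/"+fn+".npy",allow_pickle=True).item(),cv2.imread("pics/"+fn+".png")
E
python3 - <<'E'
from cell import ctrl
from h import *
s=ctrl.read_state();print(s["time_s"],s["tcp_pos"],s["tcp_rot"],s["finger_gap"],ctrl.tcp_to_tips)
m,im=snap(ctrl,"wrist","w1");print(m["position"],R.from_rotvec(m["orientation"]).as_matrix().round(3))
E
```

```text
1.3167 [0.58284168 0.30102549 0.26521778] [-7.34290505e-03 -3.14023717e+00  6.08752424e-04] 0.060052156054885626 0.025
[0.50680588 0.30043044 0.38197237] [[ 0.006  0.954  0.301]
 [ 1.    -0.005 -0.003]
 [-0.001  0.301 -0.954]]
```

View pics/w1.png

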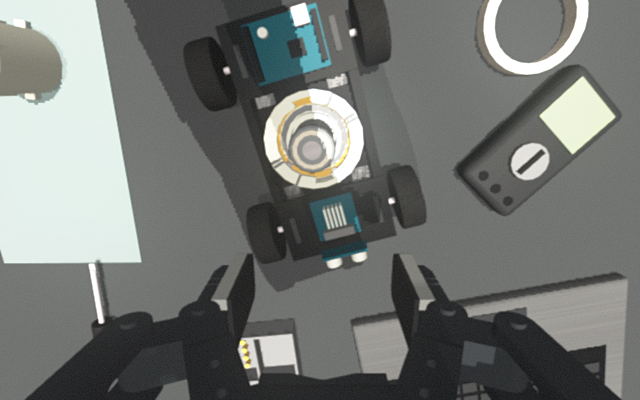

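Run:
```python
from h import *
m,im=load("w1")
cv2.imwrite("pics/w1c.png",cv2.resize(im[70:220,230:430],None,fx=4,fy=4,interpolation=cv2.INTER_CUBIC))
```

```text
(no output)
```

View pics/w1c.png

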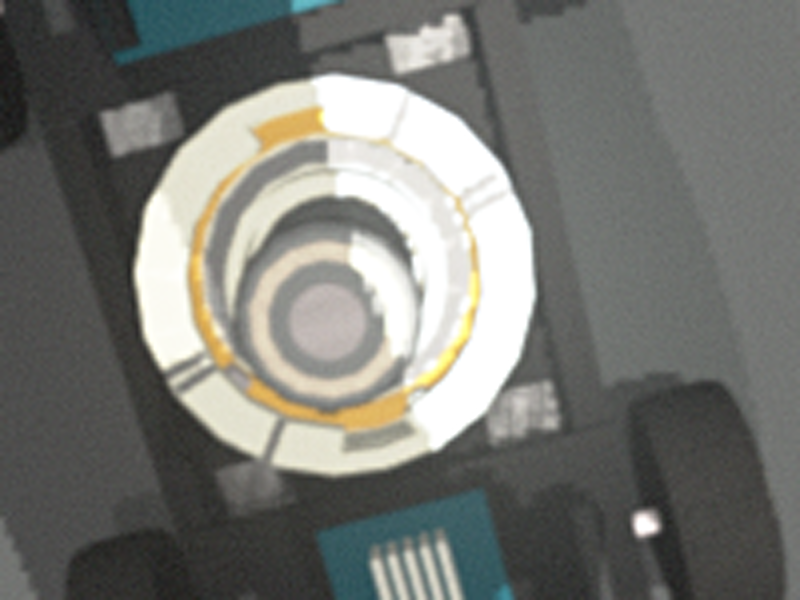

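Run:
```python
from h import *
m,im=load("w1")
c=lambda x,y:(230+x/4,70+y/4)
print("pack",plane(m,*c(328,320),.108))
L=[plane(m,*c(x,y),.057) for x,y in[(335,74),(335,475),(135,270),(535,270),(195,415),(480,135),(190,135),(490,400)]]
for i in range(0,8,2):print("collar",(L[i]+L[i+1])/2,np.linalg.norm(L[i]-L[i+1]))
# fit circle
A=np.array(L)[:,:2];x=np.linalg.lstsq(np.c_[2*A,np.ones(len(A))],(A**2).sum(1),rcond=None)[0];print("circ",x[:2],np.sqrt(x[2]+x[0]**2+x[1]**2))
g1,g2=[plane(m,*c(x,y),.057) for x,y in((290,125),(380,425))]
d=g2-g1;print(g1,g2,(g1+g2)/2,np.linalg.norm(d),np.arctan2(d[1],d[0]))
r1,r2=[plane(m,*c(x,y),.057) for x,y in((402,113),(272,440))];d=r2-r1;print((r1+r2)/2,np.arctan2(d[1],d[0]))
r1,r2=[plane(m,*c(x,y),.057) for x,y in((485,190),(188,373))];d=r2-r1;print((r1+r2)/2,np.arctan2(d[1],d[0]))
```

```text
pack [0.5536137  0.29153071 0.108     ]
collar [0.55381471 0.29160709 0.057     ] 0.09155235029700132
collar [0.55084216 0.29164035 0.057     ] 0.09149633613003548
collar [0.55293091 0.29121783 0.057     ] 0.09169356017274814
collar [0.55112863 0.29374739 0.057     ] 0.09103361225129392
circ [0.55363054 0.29165686] 0.045774402841133224
[0.51878922 0.28209146 0.057     ] [0.58735305 0.301799   0.057     ] [0.55307113 0.29194523 0.057     ] 0.0713399296844304 0.2798883656477181
[0.55362034 0.29155008 0.057     ] -0.39186856984506985
[0.55387157 0.29128404 0.057     ] -1.027721503062692
```

Request:
{"fn": "carry_out", "kwargs": {"deltas": [[[-29,-9,-30,0,60],[-29,-9,-70,0,60],[-29,-9,-110,0,60],[-29,-9,-145,0,60],[-29,-9,-169,0,60],[-29,-9,-169,0,60],[-29,-9,-169,0,60]]]}}

```text
time_s: 1.95
tcp_pos: [0.5516, 0.2933, 0.0976]
tcp_rot: [-0.003, -3.14, 0.001]
force: [-0.2, 0.3, 0.4]
finger_gap: 0.06
```

Run:
```python
from cell import ctrl
from h import *
s=ctrl.read_state();print(s["time_s"],s["tcp_pos"],s["tcp_rot"],s["finger_gap"])
snap(ctrl,"wrist","w2")
```

```text
1.95 [0.55160843 0.29330311 0.09756504] [-2.50921354e-03 -3.14016334e+00  6.78793758e-04] 0.059979295371654785
```

View pics/w2.png

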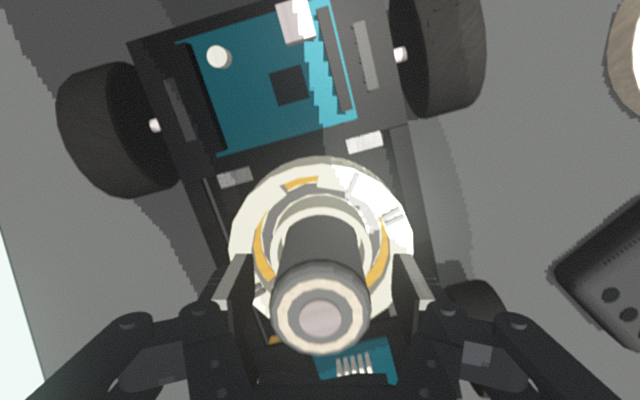

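Run:
```python
from h import *
m,im=load("w2");print(plane(m,320,316,.108),proj(m,[.5536,.2916,.108]),m["position"])
```

```text
[0.55262914 0.29118456 0.108     ] [321.18895578 318.34104664] [0.47559622 0.29246839 0.21433704]
```

Request:
{"fn": "carry_out", "kwargs": {"deltas": [[[0,0,0,0,35],[0,0,0,0,30],[0,0,0,0,30],[0,0,0,0,30],[0,0,0,0,30],[0,0,0,0,30]]]}}

```text
time_s: 2.5
tcp_pos: [0.5538, 0.2933, 0.0995]
tcp_rot: [0.004, 3.138, 0.002]
force: [-2.6, -0.1, 9.3]
finger_gap: 0.0362
```

Request:
{"fn": "carry_out", "kwargs": {"deltas": [[[0,0,25,0,30],[0,0,55,0,30],[0,0,70,0,30],[10,-35,70,0,30],[20,-75,70,0,30],[30,-115,70,0,30],[40,-155,70,0,30],[50,-195,70,0,30],[57,-235,70,0,30],[62,-270,70,0,30]]]}}

```text
time_s: 3.33
tcp_pos: [0.6156, 0.0203, 0.1684]
tcp_rot: [0.005, 3.14, -0.001]
force: [1.5, -0.4, -1.4]
finger_gap: 0.0365
```

Run:
```python
from cell import ctrl
from h import *
s=ctrl.read_state();print(s["time_s"],s["tcp_pos"],s["tcp_rot"],s["finger_gap"],s["force"])
m,im=snap(ctrl,"scene","s2");cv2.imwrite("pics/s2c.png",cv2.resize(im[100:280,190:450],None,fx=3,fy=3))
```

```text
3.3333 [0.61555526 0.02028149 0.16844548] [ 5.34202596e-03  3.13976482e+00 -5.45813494e-04] 0.03654129534353856 [ 1.45288265 -0.38200735 -1.36601794]
```

View pics/s2c.png

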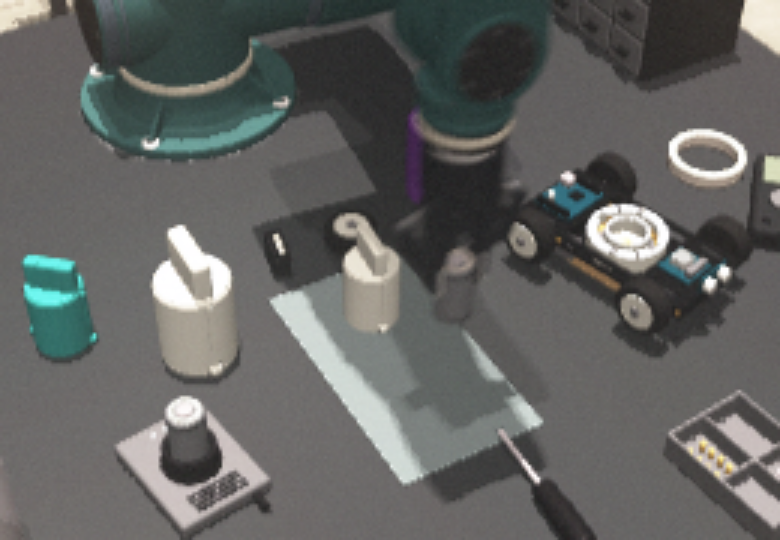

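Request:
{"fn": "carry_out", "kwargs": {"deltas": [[[2,-15,0,0,30],[4,-20,-25,0,30],[4,-20,-60,0,30],[4,-20,-85,0,30],[4,-20,-97,0,30],[4,-20,-102,0,30],[4,-20,-105,0,30],[4,-20,-105,0,30]]]}}

```text
time_s: 4.05
tcp_pos: [0.6194, 0.0031, 0.0637]
tcp_rot: [0.003, 3.14, -0.0]
force: [-0.7, 0.5, -1.6]
finger_gap: 0.0363
```

Request:
{"fn": "carry_out", "kwargs": {"deltas": [[[0,0,-1,0,30],[0,0,-1,0,30],[0,0,-1,0,30]]]}}

```text
time_s: 4.3
tcp_pos: [0.6198, 0.003, 0.0634]
tcp_rot: [0.004, 3.139, -0.0]
force: [-3.6, -0.2, 11.2]
finger_gap: 0.0363
```

Request:
{"fn": "carry_out", "kwargs": {"deltas": [[[0,0,0,0,45],[0,0,0,0,60],[0,0,0,0,60],[0,0,20,0,60],[0,0,60,0,60],[0,0,100,0,60],[0,-15,135,0,60],[0,-50,165,0,60],[0,-90,190,0,60],[0,-130,200,0,60]]]}}

```text
time_s: 5.13
tcp_pos: [0.6193, -0.1191, 0.262]
tcp_rot: [0.001, 3.138, -0.002]
force: [0.9, -0.8, 0.9]
finger_gap: 0.06
```

Request:
{"fn": "carry_out", "kwargs": {"deltas": [[[0,-40,0,0,60],[0,-80,0,0,60],[0,-115,0,0,60],[0,-122,0,0,60],[0,-122,0,0,60],[0,-122,0,0,60]]]}}

```text
time_s: 5.63
tcp_pos: [0.6189, -0.2404, 0.2585]
tcp_rot: [-0.005, -3.141, -0.001]
force: [0.7, 0.6, 1.3]
finger_gap: 0.0602
```

Run:
```python
from cell import ctrl
from h import *
s=ctrl.read_state();print(s["time_s"],s["tcp_pos"],s["tcp_rot"],s["finger_gap"],s["force"])
m,im=snap(ctrl,"wrist","w3");snap(ctrl,"scene","s3")
```

```text
5.6333 [ 0.61887102 -0.24036834  0.25847096] [-5.25747211e-03 -3.14143310e+00 -6.13281287e-04] 0.06023072815020475 [0.70630078 0.6346085  1.3100823 ]
```

View pics/w3.png

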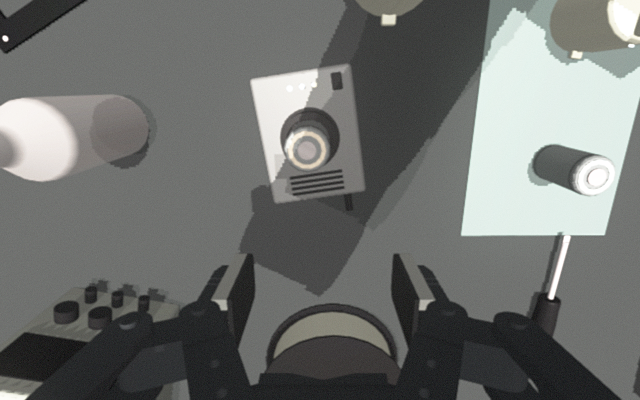

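View pics/s3.png

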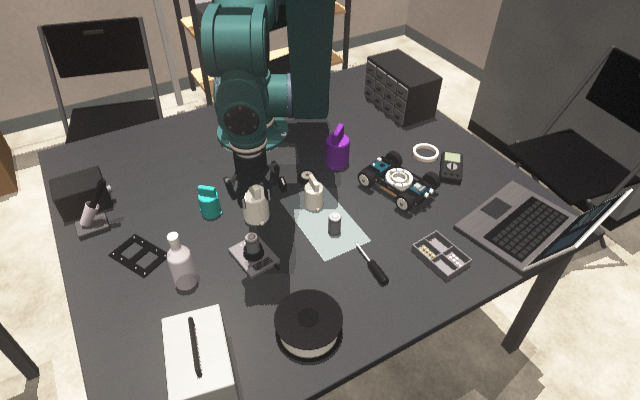

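Run:
```python
from h import *
m,im=load("w3")
print("cpack",plane(m,307,149,.092),"matpack",plane(m,594,176,.072))
cv2.imwrite("pics/w3c.png",cv2.resize(im[60:210,230:430],None,fx=4,fy=4,interpolation=cv2.INTER_CUBIC))
```

```text
cpack [ 0.59060745 -0.25410045  0.092     ] matpack [ 0.61906956 -0.00221097  0.072     ]
```

View pics/w3c.png

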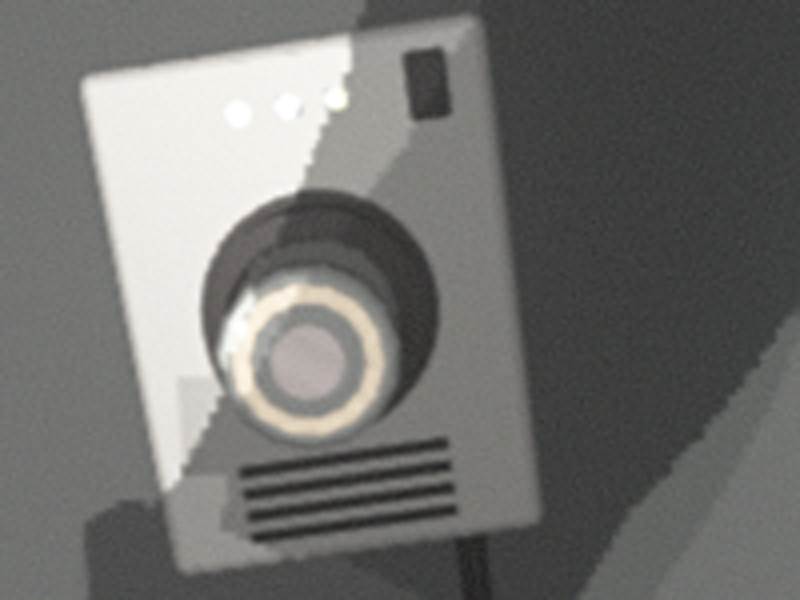

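Run:
```python
from h import *
m,im=load("w3")
c=lambda x,y:(230+x/4,60+y/4)
print(plane(m,*c(308,362),.093))
A=np.array([plane(m,*c(x,y),.042)[:2] for x,y in[(202,305),(438,310),(320,189),(240,220),(405,225),(410,395)]])
x=np.linalg.lstsq(np.c_[2*A,np.ones(len(A))],(A**2).sum(1),rcond=None)[0];print("circ",x[:2],np.sqrt(x[2]+x[0]**2+x[1]**2))
```

```text
[ 0.59164847 -0.25407662  0.093     ]
circ [ 0.58909867 -0.25319502] 0.0281440209660918
```

Request:
{"fn": "carry_out", "kwargs": {"deltas": [[[-15,-7,-35,0,60],[-29,-13,-70,0,60],[-29,-13,-105,0,60],[-29,-13,-140,0,60],[-29,-13,-165,0,60],[-29,-13,-176,0,60],[-29,-13,-176,0,60]]]}}

```text
time_s: 6.32
tcp_pos: [0.5888, -0.2513, 0.0801]
tcp_rot: [-0.002, -3.138, -0.004]
force: [-0.2, 0.3, 0.3]
finger_gap: 0.0599
```

Run:
```python
from cell import ctrl
from h import *
s=ctrl.read_state();print(s["time_s"],s["tcp_pos"],s["tcp_rot"],s["finger_gap"])
m,im=snap(ctrl,"wrist","w4");cv2.imwrite("pics/w4c.png",im[200:])
```

```text
6.3167 [ 0.58884925 -0.25128658  0.08012523] [-1.51839708e-03 -3.13798284e+00 -3.50044489e-03] 0.05986983624992208
```

View pics/w4c.png

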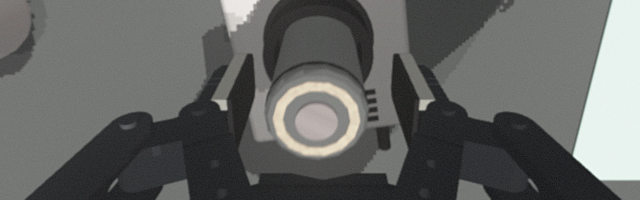

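Request:
{"fn": "carry_out", "kwargs": {"deltas": [[[0,-2,0,0,55],[0,-2,0,0,40],[0,-2,0,0,30],[0,-2,0,0,30],[0,-2,0,0,30],[0,-2,0,0,30],[0,-2,0,0,30]]]}}

```text
time_s: 6.95
tcp_pos: [0.5908, -0.2557, 0.0842]
tcp_rot: [0.004, 3.139, -0.002]
force: [-0.3, 1.6, 6.8]
finger_gap: 0.0364
```

Request:
{"fn": "carry_out", "kwargs": {"deltas": [[[0,0,25,0,30],[0,0,60,0,30],[0,0,95,0,30],[-3,30,115,0,30],[-6,70,115,0,30],[-9,110,115,0,30],[-12,150,115,0,30],[-15,190,115,0,30],[-18,230,115,0,30],[-21,270,115,0,30]]]}}

```text
time_s: 7.78
tcp_pos: [0.5685, 0.0163, 0.1985]
tcp_rot: [0.005, 3.14, -0.0]
force: [1.5, -0.5, -1.0]
finger_gap: 0.0364
```

Run:
```python
from cell import ctrl
from h import *
s=ctrl.read_state();print(s["time_s"],s["tcp_pos"],s["tcp_rot"],s["finger_gap"])
m,im=snap(ctrl,"wrist","w5")
```

```text
7.7833 [0.56854598 0.01628437 0.19850657] [ 4.63736486e-03  3.14014921e+00 -2.26254153e-04] 0.03636083079946621
```

View pics/w5.png

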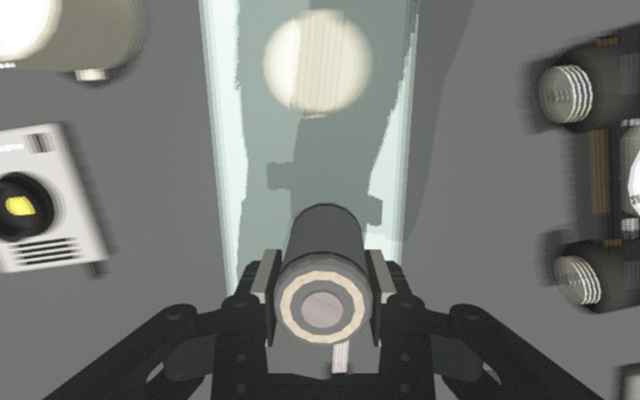

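Request:
{"fn": "carry_out", "kwargs": {"deltas": [[[-2,40,0,0,30],[-4,80,0,0,30],[-6,120,0,0,30],[-8,160,0,0,30],[-10,200,0,0,30],[-13,240,0,0,30],[-15,270,0,0,30],[-15,276,-10,0,30],[-15,276,-33,0,30],[-15,276,-33,0,30]]]}}

```text
time_s: 8.67
tcp_pos: [0.5526, 0.2905, 0.1617]
tcp_rot: [-0.003, -3.138, 0.002]
force: [0.1, -0.9, -2.5]
finger_gap: 0.0362
```

Request:
{"fn": "carry_out", "kwargs": {"deltas": [[[0,0,0,0,30],[0,0,0,0,30],[0,0,0,0,30]]]}}

```text
time_s: 8.92
tcp_pos: [0.5546, 0.29, 0.1659]
tcp_rot: [0.006, 3.14, 0.001]
force: [0.2, -0.1, -1.7]
finger_gap: 0.0363
```

Run:
```python
from cell import ctrl
from h import *
s=ctrl.read_state();print(s["time_s"],s["tcp_pos"],s["tcp_rot"],s["finger_gap"])
m,im=snap(ctrl,"wrist","w6");snap(ctrl,"scene","s6")
```

```text
8.9167 [0.5545607  0.28999836 0.16591703] [5.76918199e-03 3.14001357e+00 8.54494382e-04] 0.03633699542790473
```

View pics/w6.png

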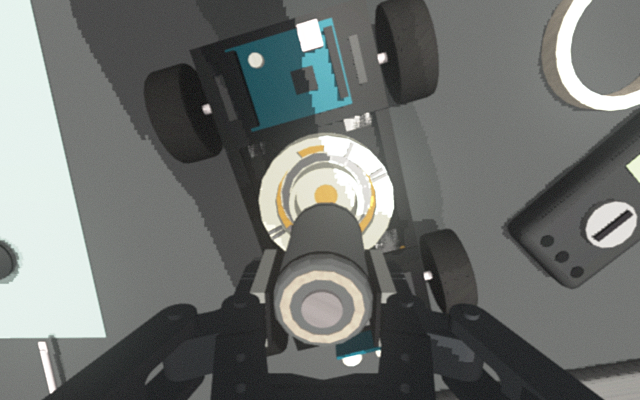

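Run:
```python
from h import *
m,im=load("w6")
cv2.imwrite("pics/w6c.png",cv2.resize(im[120:350,230:430],None,fx=2.6*1.0,fy=2.6,interpolation=cv2.INTER_CUBIC))
print("floor disc",plane(m,326,195,.039),"packtop",plane(m,322,309,.174),m["position"])
```

```text
floor disc [0.5531715  0.29120307 0.039     ] packtop [0.55427836 0.2885771  0.174     ] [0.47816312 0.2892053  0.28245377]
```

View pics/w6c.png

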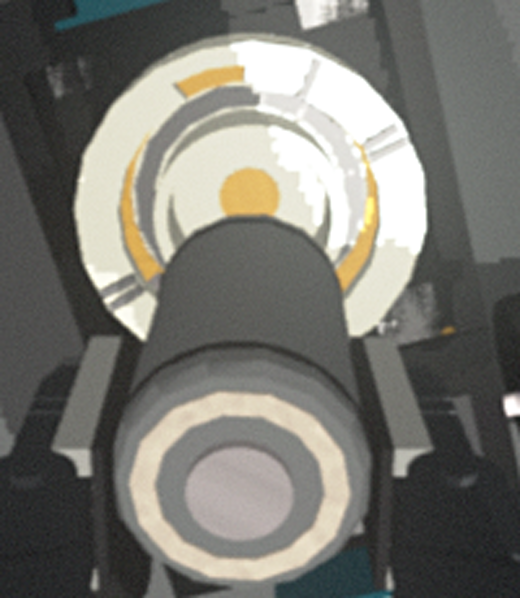

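Request:
{"fn": "carry_out", "kwargs": {"deltas": [[[-1,2.5,0,0,30],[-1,2.5,-20,0,30],[-1,2.5,-38,0,30],[-1,2.5,-45,0,30],[-1,2.5,-50,0,30],[-1,2.5,-55,0,30],[-1,2.5,-58,0,30],[-1,2.5,-58,0,30]]]}}

```text
time_s: 9.68
tcp_pos: [0.553, 0.2929, 0.1065]
tcp_rot: [0.005, 3.142, 0.0]
force: [-0.7, -0.5, -2.0]
finger_gap: 0.0367
```

No contact, foot inside the well. Down to the floor.

Request:
{"fn": "carry_out", "kwargs": {"deltas": [[[0,0,-3,0,30],[0,0,-5,0,30],[0,0,-6,0,30],[0,0,-7,0,30],[0,0,-7,0,30]]]}}

```text
time_s: 10.1
tcp_pos: [0.5532, 0.293, 0.1003]
tcp_rot: [0.004, 3.141, 0.0]
force: [-2.5, -0.2, 5.3]
finger_gap: 0.0361
```

Request:
{"fn": "carry_out", "kwargs": {"deltas": [[[0,0,0,0,45],[0,0,0,0,60],[0,0,0,0,60],[0,0,20,0,60],[0,0,60,0,60],[0,0,90,0,60],[5,-30,110,0,60],[15,-70,110,0,60],[25,-110,110,0,60],[35,-150,110,0,60]]]}}

```text
time_s: 10.93
tcp_pos: [0.5881, 0.1415, 0.2101]
tcp_rot: [0.003, 3.141, 0.0]
force: [1.5, 0.1, -0.9]
finger_gap: 0.0598
```

Request:
{"fn": "carry_out", "kwargs": {"deltas": [[[10,-40,0,0,60],[20,-80,0,0,60],[28,-115,0,0,60],[31,-138,-15,0,60],[31,-141,-40,0,60],[31,-141,-70,0,60],[31,-141,-70,0,60],[31,-141,-70,0,60]]]}}

```text
time_s: 11.6
tcp_pos: [0.6182, 0.002, 0.1391]
tcp_rot: [-0.004, -3.139, -0.001]
force: [-1.1, -0.2, 1.0]
finger_gap: 0.0604
```

Run:
```python
from cell import ctrl
from h import *
s=ctrl.read_state();print(s["time_s"],s["tcp_pos"],s["tcp_rot"],s["finger_gap"])
m,im=snap(ctrl,"wrist","w7");m,im=snap(ctrl,"scene","s7");cv2.imwrite("pics/s7c.png",cv2.resize(im[100:280,190:450],None,fx=3,fy=3))
```

```text
11.6 [0.61815424 0.0020343  0.13910788] [-4.49817511e-03 -3.13903443e+00 -5.61550849e-04] 0.06037286370662266
```

View pics/w7.png

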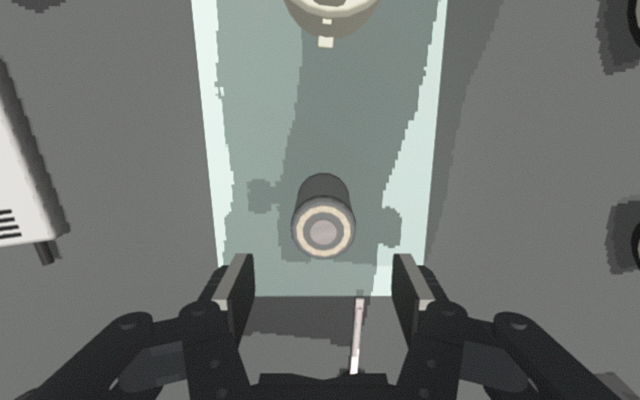

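View pics/s7c.png

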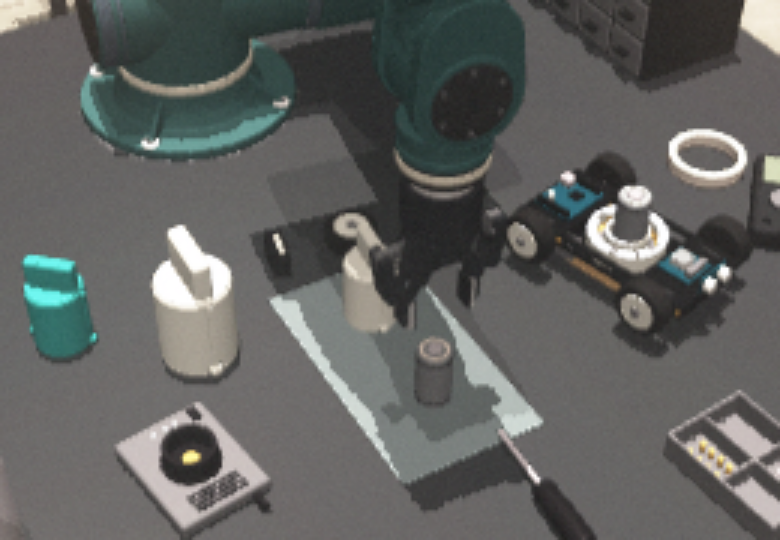

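Request:
{"fn": "carry_out", "kwargs": {"deltas": [[[1,0,-35,0,60],[1,0,-65,0,60],[1,0,-77,0,60],[1,0,-77,0,60],[1,0,-77,0,40],[1,0,-77,0,30],[1,0,-77,0,30],[1,0,-77,0,30],[1,0,-77,0,30],[1,0,-77,0,30]]]}}

```text
time_s: 12.53
tcp_pos: [0.6213, 0.0021, 0.065]
tcp_rot: [0.004, 3.138, -0.0]
force: [-0.6, 2.0, 8.6]
finger_gap: 0.0363
```

Request:
{"fn": "carry_out", "kwargs": {"deltas": [[[0,0,30,0,30],[0,0,65,0,30],[0,-10,95,0,30],[-5,-50,95,0,30],[-10,-90,95,0,30],[-15,-130,95,0,30],[-20,-170,95,0,30],[-25,-210,95,0,30],[-28,-240,95,0,30],[-29,-256,90,0,30]]]}}

```text
time_s: 13.37
tcp_pos: [0.5909, -0.258, 0.1546]
tcp_rot: [0.008, 3.139, -0.004]
force: [0.5, -0.7, -1.6]
finger_gap: 0.0364
```

Request:
{"fn": "carry_out", "kwargs": {"deltas": [[[0,0,0,0,30],[0,0,0,0,30],[0,0,0,0,30]]]}}

```text
time_s: 13.62
tcp_pos: [0.5912, -0.2531, 0.1531]
tcp_rot: [0.003, 3.141, 0.0]
force: [-0.1, 0.2, -2.4]
finger_gap: 0.0361
```

Run:
```python
from cell import ctrl
from h import *
s=ctrl.read_state();print(s["time_s"],s["tcp_pos"],s["tcp_rot"],s["finger_gap"])
m,im=snap(ctrl,"wrist","w8")
```

```text
13.6167 [ 0.59115186 -0.25312521  0.15305469] [3.34239593e-03 3.14119614e+00 1.09575454e-04] 0.036056682502440804
```

View pics/w8.png

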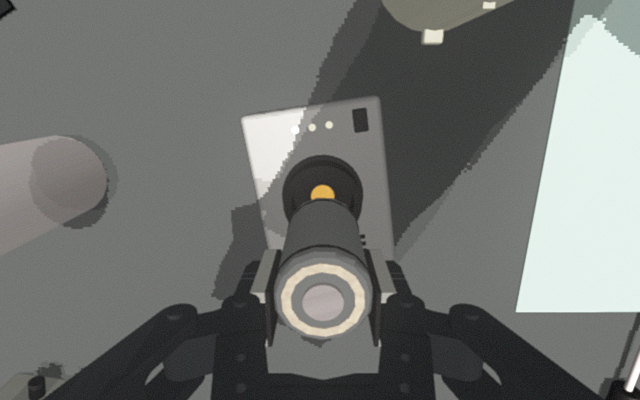

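Run:
```python
from h import *
m,im=load("w8")
cv2.imwrite("pics/w8c.png",cv2.resize(im[140:350,240:410],None,fx=2.8,fy=2.8,interpolation=cv2.INTER_CUBIC))
print("packtop",plane(m,322,301,.160), "prev equiv w6 offset", plane(m,322,193,.023))
A=np.array([plane(m,x,y,.042)[:2] for x,y in[(282.5,190),(362,190),(322,155),(296,165),(349,165)]])
x=np.linalg.lstsq(np.c_[2*A,np.ones(len(A))],(A**2).sum(1),rcond=None)[0];print("circ",x[:2],np.sqrt(x[2]+x[0]**2+x[1]**2))
```

```text
packtop [ 0.58835467 -0.25452678  0.16      ] prev equiv w6 offset [ 0.58906844 -0.25485955  0.023     ]
circ [ 0.58450921 -0.25457616] 0.0268548782941415
```

View pics/w8c.png

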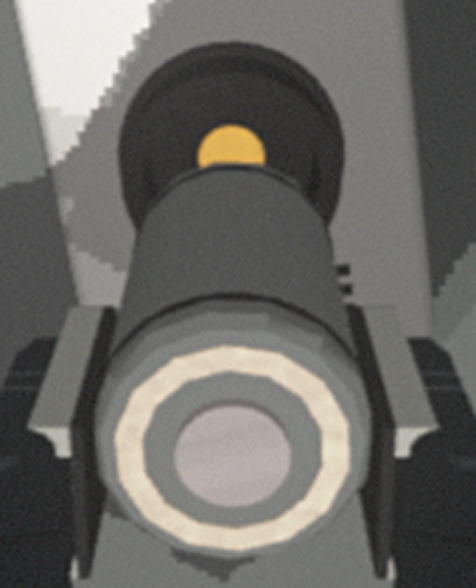

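Request:
{"fn": "carry_out", "kwargs": {"deltas": [[[1.5,0,-15,0,30],[1.5,0,-32,0,30],[1.5,0,-43,0,30],[1.5,0,-48,0,30],[1.5,0,-53,0,30],[1.5,0,-57,0,30],[1.5,0,-60,0,30],[1.5,0,-60,0,30]]]}}

```text
time_s: 14.33
tcp_pos: [0.5925, -0.2539, 0.0924]
tcp_rot: [-0.004, -3.142, -0.0]
force: [0.2, 0.5, -2.2]
finger_gap: 0.0361
```

Request:
{"fn": "carry_out", "kwargs": {"deltas": [[[0,0,-4,0,30],[0,0,-6,0,30],[0,0,-8,0,30],[0,0,-9,0,30],[0,0,-9,0,30]]]}}

```text
time_s: 14.75
tcp_pos: [0.5926, -0.2541, 0.0849]
tcp_rot: [0.004, 3.14, -0.001]
force: [-4.2, 2.6, 15.8]
finger_gap: 0.0367
```

Request:
{"fn": "carry_out", "kwargs": {"deltas": [[[0,0,0,0,45],[0,0,0,0,60],[0,0,0,0,60],[0,0,20,0,60],[0,0,60,0,60],[0,0,100,0,60],[0,0,140,0,60],[-10,35,170,0,60],[-20,75,190,0,50],[-30,115,190,0,50]]]}}

```text
time_s: 15.58
tcp_pos: [0.565, -0.1472, 0.2759]
tcp_rot: [0.007, 3.137, -0.003]
force: [1.4, 0.6, 0.9]
finger_gap: 0.0502
```

Request:
{"fn": "carry_out", "kwargs": {"deltas": [[[-10,35,0,0,50],[-20,75,0,0,50],[-35,115,0,0,50],[-43,140,0,0,50],[-43,140,0,0,50],[-43,140,0,0,50],[-43,140,0,0,50]]]}}

```text
time_s: 16.17
tcp_pos: [0.5217, -0.0073, 0.2728]
tcp_rot: [0.004, 3.141, -0.0]
force: [0.3, -0.2, -0.1]
finger_gap: 0.0508
```

Run:
```python
from cell import ctrl
from h import *
s=ctrl.read_state();print(s["time_s"],s["tcp_pos"],s["tcp_rot"],s["finger_gap"])
m,im=snap(ctrl,"wrist","w9");m,im=snap(ctrl,"scene","s9")
```

```text
16.1667 [ 0.5217065  -0.00734808  0.27282548] [ 4.10413926e-03  3.14132903e+00 -4.77232186e-04] 0.0507627817969242
```

View pics/w9.png

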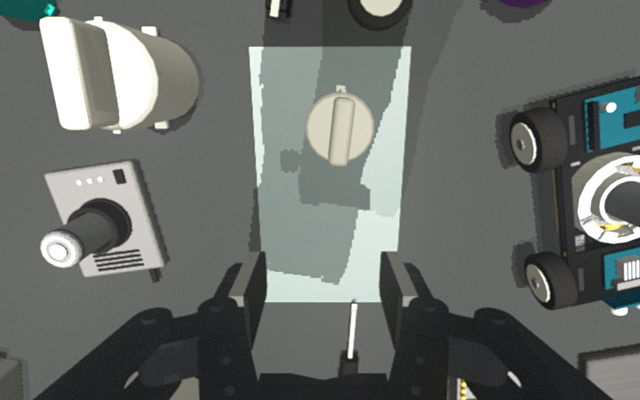

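View pics/s9.png

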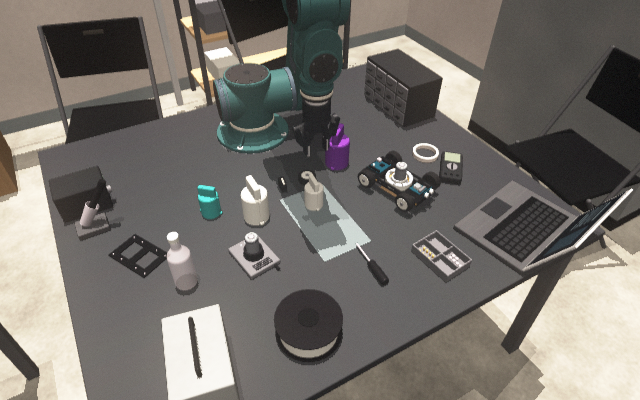

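Both packs are seated. The small white hood on the mat (wrist px ~(340,128)) is the one meant: the large white one at (110,75) is bigger, and purple/turquoise are excluded. Enlarged confirmation:

Run:
```python
from h import *
m,im=load("w9")
cv2.imwrite("pics/w9c.png",cv2.resize(im[70:190,270:410],None,fx=5,fy=5,interpolation=cv2.INTER_CUBIC))
```

```text
(no output)
```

View pics/w9c.png

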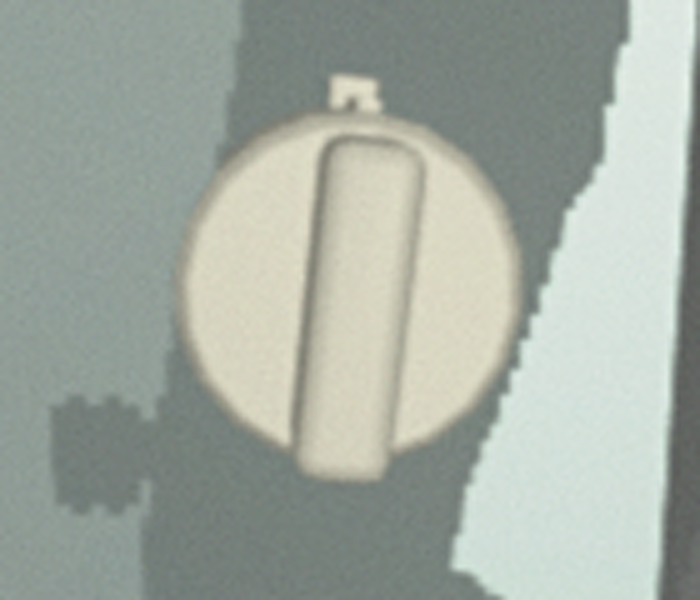

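Run:
```python
from h import *
m,im=load("w9")
c=lambda x,y:(270+x/5,70+y/5)
a,b=plane(m,*c(375,143),.111),plane(m,*c(343,474),.111);d=b-a
print("bar",(a+b)/2,np.linalg.norm(d),np.arctan2(d[1],d[0]))
A=np.array([plane(m,*c(x,y),.079)[:2] for x,y in[(180,280),(522,280),(352,113),(220,185),(480,185),(230,410),(470,410)]])
x=np.linalg.lstsq(np.c_[2*A,np.ones(len(A))],(A**2).sum(1),rcond=None)[0];print("circ",x[:2],np.sqrt(x[2]+x[0]**2+x[1]**2))
for (x1,y1),(x2,y2) in [((322,160),(297,450)),((424,170),(390,450))]:
    a,b=plane(m,*c(x1,y1),.11),plane(m,*c(x2,y2),.11);d=b-a;print(np.arctan2(d[1],d[0]))
print("lug",plane(m,*c(355,90),.01))
```

```text
bar [0.479984   0.00636119 0.111     ] 0.0513325111048465 -0.08489319340182007
circ [0.48064142 0.00656679] 0.029395898970815758
-0.08286974246241027
-0.1015023151027073
lug [0.44717202 0.01031362 0.01      ]
```

Request:
{"fn": "carry_out", "kwargs": {"deltas": [[[-20,7,-20,-0.04,50],[-41,14,-50,-0.085,50],[-41,14,-85,-0.085,50],[-41,14,-110,-0.085,50],[-41,14,-120,-0.085,50],[-41,14,-120,-0.085,50],[-41,14,-120,-0.085,50]]]}}

```text
time_s: 16.85
tcp_pos: [0.4806, 0.0063, 0.1528]
tcp_rot: [-0.14, -3.138, -0.0]
force: [-0.8, -0.8, 0.8]
finger_gap: 0.0499
```

Run:
```python
from cell import ctrl
from h import *
s=ctrl.read_state();print(s["time_s"],s["tcp_pos"],s["tcp_rot"],s["finger_gap"])
m,im=snap(ctrl,"wrist","w10")
```

```text
16.85 [0.48060162 0.00627039 0.15278294] [-1.39708140e-01 -3.13762484e+00 -5.82438367e-05] 0.04988408500649473
```

View pics/w10.png

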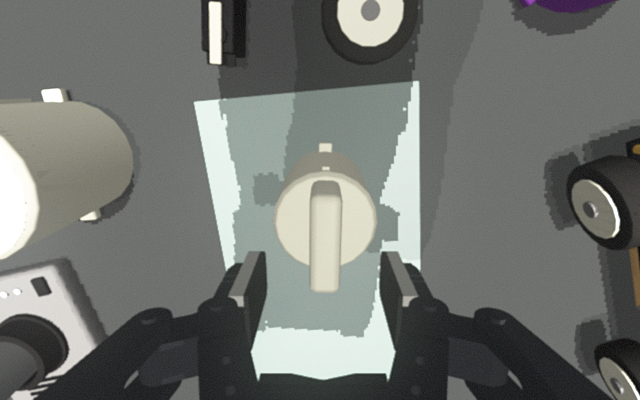

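Request:
{"fn": "carry_out", "kwargs": {"deltas": [[[0,0,-25,0,50],[0,0,-40,0,50],[0,0,-44,0,50],[0,0,-44,0,50],[0,0,-44,0,30],[0,0,-44,0,10],[0,0,-44,0,10],[0,0,-44,0,10],[0,0,-44,0,10],[0,0,-44,0,10]]]}}

```text
time_s: 17.73
tcp_pos: [0.4811, 0.0069, 0.1099]
tcp_rot: [0.138, 3.137, -0.0]
force: [-1.6, 0.2, 6.1]
finger_gap: 0.015
```

Request:
{"fn": "carry_out", "kwargs": {"deltas": [[[0,0,0,0,10],[0,0,0,0,10],[0,0,0,0,10]]]}}

```text
time_s: 17.98
tcp_pos: [0.4811, 0.0069, 0.1099]
tcp_rot: [0.138, 3.137, -0.0]
force: [-0.9, -0.3, 6.9]
finger_gap: 0.015
```

Run:
```python
from cell import ctrl
from h import *
s=ctrl.read_state();print(s["time_s"],s["tcp_pos"],s["tcp_rot"],s["finger_gap"],s["force"])
m,im=snap(ctrl,"wrist","w11")
```

```text
17.9833 [0.48107682 0.0068952  0.10991481] [ 1.37614499e-01  3.13664197e+00 -4.62736244e-04] 0.014961859619561358 [-0.93205571 -0.34437903  6.91951626]
```

View pics/w11.png

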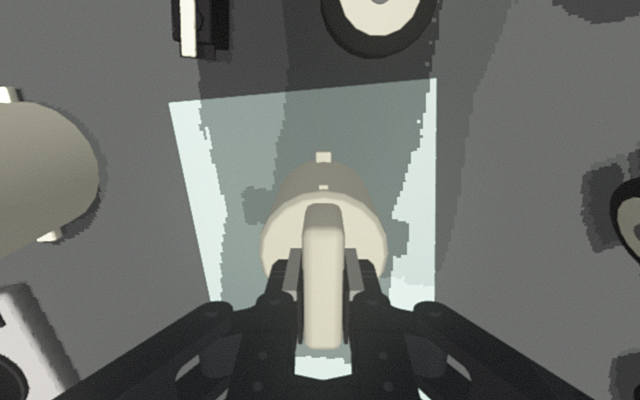

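Request:
{"fn": "carry_out", "kwargs": {"deltas": [[[0,0,30,0,10],[0,0,65,0,10],[10,0,100,0,10],[35,15,125,0.06,10],[60,45,130,0.12,10],[72,85,130,0.18,10],[72,125,130,0.24,10],[72,165,130,0.3,10],[72,205,130,0.356,10],[72,240,130,0.356,10]]]}}

```text
time_s: 18.87
tcp_pos: [0.552, 0.2495, 0.2394]
tcp_rot: [-0.427, 3.112, 0.0]
force: [0.9, -0.4, -1.8]
finger_gap: 0.0152
```

Run:
```python
from cell import ctrl
s=ctrl.read_state();print(s["tcp_pos"],s["tcp_rot"],s["finger_gap"],s["force"])
```

```text
[0.55201537 0.24950475 0.23941343] [-4.26575585e-01  3.11180642e+00  4.35423207e-04] 0.015165836957372582 [ 0.87103191 -0.41000685 -1.77177721]
```

Request:
{"fn": "carry_out", "kwargs": {"deltas": [[[1,25,0,0,10],[1.5,42,0,-0.003,10],[1.5,42,0,-0.003,10],[1.5,42,0,-0.003,10],[1.5,42,0,-0.003,10]]]}}

```text
time_s: 19.28
tcp_pos: [0.5539, 0.2885, 0.2391]
tcp_rot: [-0.415, 3.114, -0.0]
force: [0.4, -0.1, -1.3]
finger_gap: 0.0144
```

Run:
```python
from cell import ctrl
from h import *
s=ctrl.read_state();print(s["time_s"],s["tcp_pos"],s["tcp_rot"],s["finger_gap"],s["force"])
m,im=snap(ctrl,"wrist","w12")
m,im=snap(ctrl,"scene","s12");cv2.imwrite("pics/s12c.png",cv2.resize(im[100:250,300:480],None,fx=4,fy=4,interpolation=cv2.INTER_CUBIC))
```

```text
19.2833 [0.55390875 0.28846084 0.23907281] [-4.15199745e-01  3.11389232e+00 -3.26609636e-04] 0.014412900306091124 [ 0.40366131 -0.11644352 -1.26501759]
```

View pics/w12.png

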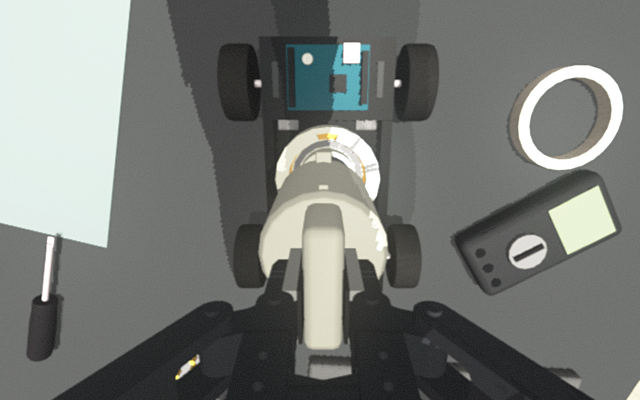

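View pics/s12c.png

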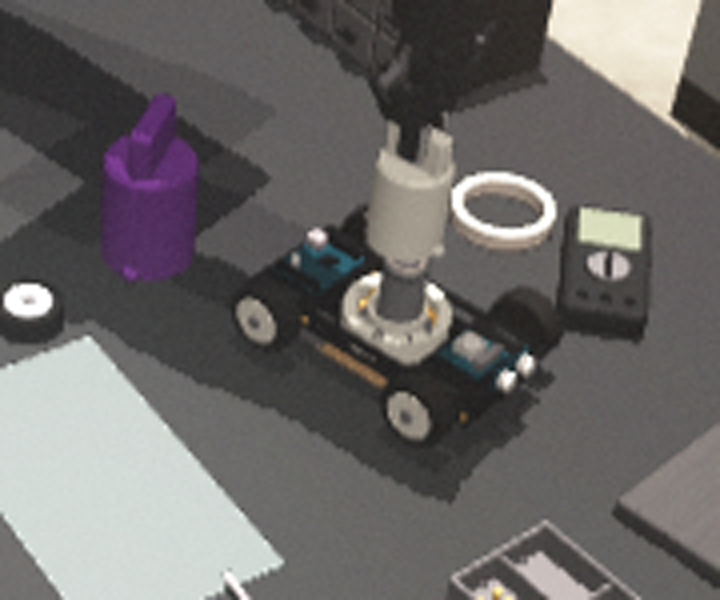

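Run:
```python
from h import *
m,im=load("w12")
cv2.imwrite("pics/w12c.png",cv2.resize(im[110:260,250:400],None,fx=4,fy=4,interpolation=cv2.INTER_CUBIC))
y=.268;c=np.array([.5535,.2916]);u=np.array([np.cos(y),np.sin(y)])
print("pred gap",proj(m,[*(c-u*.037),.057]),"pred ctr", proj(m,[*c,.057]))
```

```text
pred gap [328.18587128 136.34435827] pred ctr [328.15927966 179.04438689]
```

View pics/w12c.png

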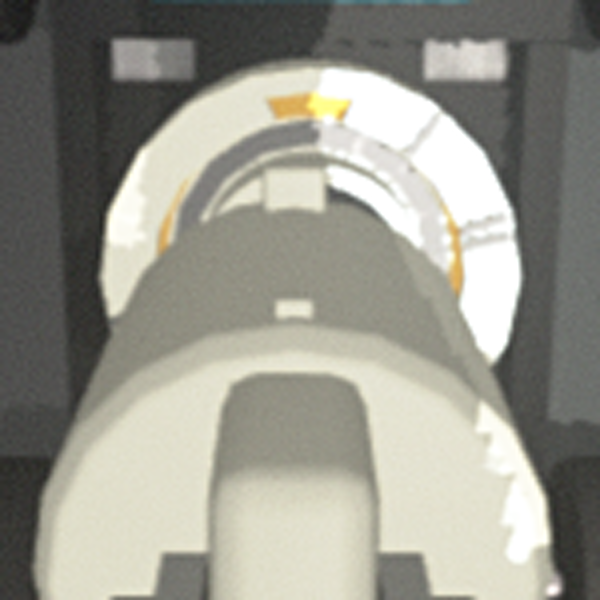

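Run:
```python
from h import *
m,im=load("w12")
g=plane(m,327,136.5,.057);l=plane(m,323.8,157,.137)
print(g,l,g-l)
c=[.5535,.2916]; print("collar c from edges",(plane(m,250+103/4,110+285/4,.057)+plane(m,250+519/4,110+285/4,.057))/2)
# hood axis from cup top edges z=.208
print("hood",(plane(m,250+38/4,250,.208)+plane(m,250+552/4,250,.208))/2)
```

```text
[0.5182063 0.2808746 0.057    ] [0.52090378 0.27867136 0.137     ] [-0.00269747  0.00220324 -0.08      ]
collar c from edges [0.55551142 0.2917742  0.057     ]
hood [0.54952625 0.28627246 0.208     ]
```

Request:
{"fn": "carry_out", "kwargs": {"deltas": [[[-0.5,3.2,0,0,10],[-0.5,3.2,-20,0,10],[-0.5,3.2,-45,0,10],[-0.5,3.2,-60,0,10],[-0.5,3.2,-66,0,10],[-0.5,3.2,-66,0,10],[-0.5,3.2,-66,0,10]]]}}

```text
time_s: 19.97
tcp_pos: [0.5537, 0.292, 0.1736]
tcp_rot: [-0.415, 3.114, 0.0]
force: [0.6, -0.4, -0.8]
finger_gap: 0.0149
```

Run:
```python
from cell import ctrl
from h import *
s=ctrl.read_state();print(s["time_s"],s["tcp_pos"],s["tcp_rot"],s["finger_gap"],s["force"])
m,im=snap(ctrl,"wrist","w13")
cv2.imwrite("pics/w13c.png",cv2.resize(im[150:310,220:430],None,fx=3.5,fy=3.5,interpolation=cv2.INTER_CUBIC))
m,im=snap(ctrl,"scene","s13");cv2.imwrite("pics/s13c.png",cv2.resize(im[130:220,350:450],None,fx=6,fy=6,interpolation=cv2.INTER_CUBIC))
```

```text
19.9667 [0.55367791 0.29202042 0.17356094] [-4.14617581e-01  3.11358216e+00  1.22588513e-04] 0.014881431464778189 [ 0.56085414 -0.37537124 -0.81879762]
```

View pics/w13c.png

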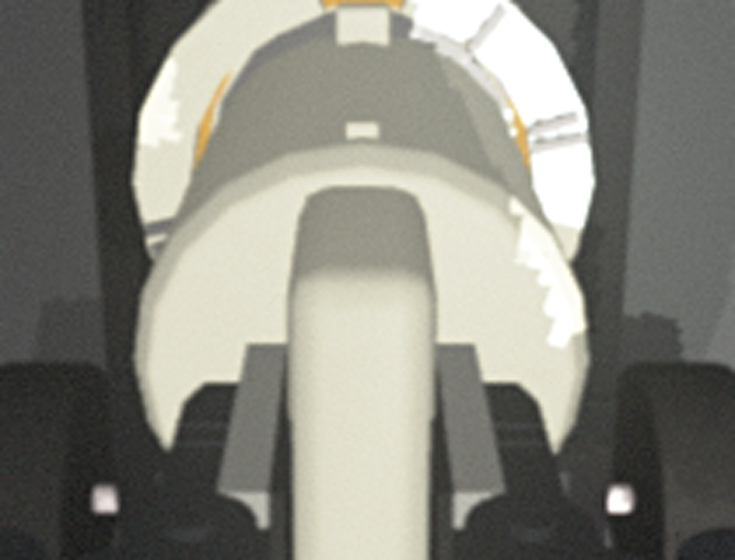

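View pics/s13c.png

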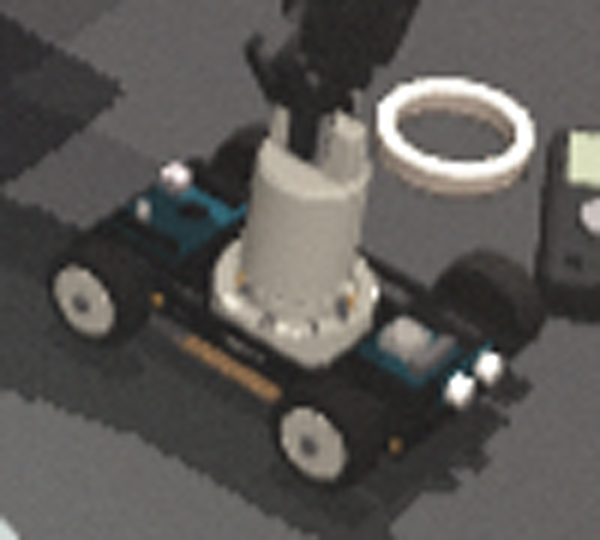

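Request:
{"fn": "carry_out", "kwargs": {"deltas": [[[0,0,-4,0,10],[0,0,-8,0,10],[0,0,-11,0,10],[0,0,-14,0,10],[0,0,-17,0,10],[0,0,-20,0,10],[0,0,-20,0,10]]]}}

```text
time_s: 20.65
tcp_pos: [0.5532, 0.2921, 0.1521]
tcp_rot: [0.415, -3.113, 0.0]
force: [0.5, 0.7, -1.0]
finger_gap: 0.0148
```

Request:
{"fn": "carry_out", "kwargs": {"deltas": [[[0,0,-2,0,10],[0,0,-3,0,10],[0,0,-4,0,10],[0,0,-4.5,0,10],[0,0,-4.5,0,10]]]}}

```text
time_s: 21.07
tcp_pos: [0.5534, 0.2922, 0.1483]
tcp_rot: [0.415, -3.114, -0.0]
force: [-0.4, 0.8, -1.0]
finger_gap: 0.015
```

Request:
{"fn": "carry_out", "kwargs": {"deltas": [[[0,0,-1,0,10],[0,0,-1.5,0,10],[0,0,-1.5,0,10]]]}}

```text
time_s: 21.32
tcp_pos: [0.5535, 0.2923, 0.148]
tcp_rot: [-0.415, 3.113, 0.001]
force: [-3.6, -0.9, 12.4]
finger_gap: 0.0147
```

Request:
{"fn": "carry_out", "kwargs": {"deltas": [[[0,0,1,0,10],[0,0,1,-0.06,10],[0,0,1,-0.12,10],[0,0,1,-0.18,10],[0,0,1,-0.24,10],[0,0,1,-0.3,10],[0,0,1,-0.3,10]]]}}

```text
time_s: 21.9
tcp_pos: [0.5536, 0.2921, 0.148]
tcp_rot: [0.059, 3.141, -0.0]
force: [0.5, -1.1, 1.6]
finger_gap: 0.0152
```

Run:
```python
from cell import ctrl
from h import *
s=ctrl.read_state();a=s["tcp_rot"];print(s["time_s"],s["tcp_pos"],a,(2*np.arctan2(a[1],a[0]))%np.pi,s["finger_gap"],s["force"],s["torque"])
```

```text
21.9 [0.55357143 0.29214169 0.14798181] [ 5.91661371e-02  3.14059561e+00 -2.10641943e-04] 3.103918819550105 0.01517214526915136 [ 0.53169182 -1.10540747  1.56943569] [-3.54641528e-01 -5.65888659e-05 -9.13188504e-03]
```

Request:
{"fn": "carry_out", "kwargs": {"deltas": [[[0,0,0,-0.06,10],[0,0,0,-0.12,10],[0,0,0,-0.18,10],[0,0,0,-0.24,10],[0,0,0,-0.3,10],[0,0,0,-0.335,10],[0,0,0,-0.335,10],[0,0,0,-0.335,10]]]}}

```text
time_s: 22.57
tcp_pos: [0.5535, 0.292, 0.1479]
tcp_rot: [0.574, 3.088, -0.001]
force: [-0.4, -3.0, 3.0]
finger_gap: 0.0146
```

Run:
```python
from cell import ctrl
from h import *
s=ctrl.read_state();a=s["tcp_rot"];print(s["time_s"],s["tcp_pos"],a,(2*np.arctan2(a[1],a[0]))%np.pi-np.pi,s["finger_gap"],s["force"],s["torque"])
m,im=snap(ctrl,"wrist","w14")
cv2.imwrite("pics/w14c.png",cv2.resize(im[150:350,210:440],None,fx=3.4,fy=3,interpolation=cv2.INTER_CUBIC))
m,im=snap(ctrl,"scene","s14");cv2.imwrite("pics/s14c.png",cv2.resize(im[130:220,350:450],None,fx=6,fy=6,interpolation=cv2.INTER_CUBIC))
```

```text
22.5667 [0.55347175 0.29200864 0.14793684] [ 5.73663836e-01  3.08848463e+00 -5.87838863e-04] -0.3672998128353675 0.014631882375821786 [-0.36514275 -2.98696106  2.99214668] [-0.64564414 -0.02508364  0.03140048]
```

View pics/w14c.png

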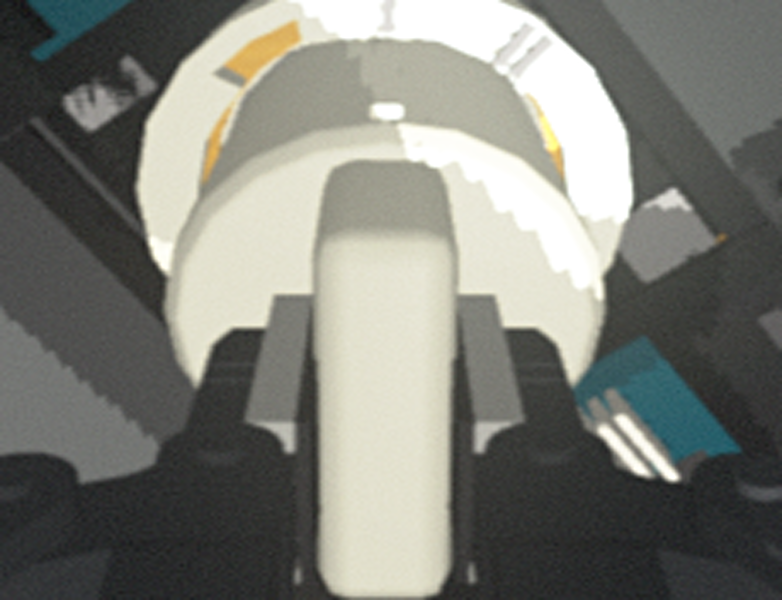

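View pics/s14c.png

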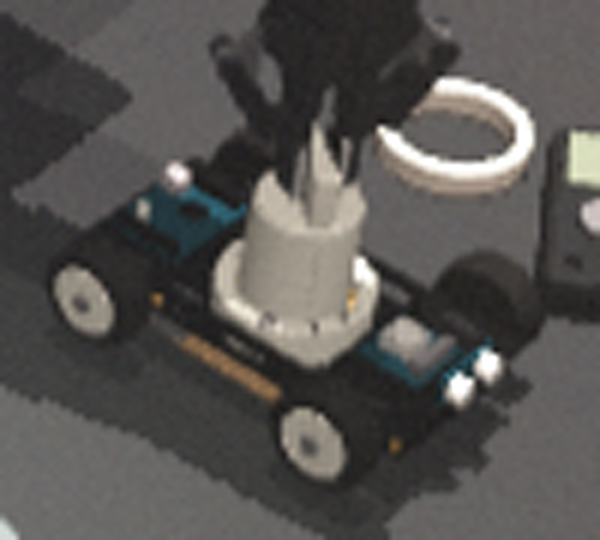

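Request:
{"fn": "carry_out", "kwargs": {"deltas": [[[0,0,0,-0.012,10],[0,0,0,-0.012,10],[0,0,0,-0.012,10],[0,0,0,-0.012,10],[0,0,0,-0.012,10],[0,0,0,-0.012,10]]]}}

```text
time_s: 23.17
tcp_pos: [0.5535, 0.2921, 0.1479]
tcp_rot: [0.596, 3.084, -0.0]
force: [-1.8, -3.1, 5.2]
finger_gap: 0.0151
```

Run:
```python
from cell import ctrl
from h import *
s=ctrl.read_state();a=s["tcp_rot"];print(s["time_s"],s["tcp_pos"],(2*np.arctan2(a[1],a[0]))%np.pi-np.pi,s["finger_gap"],s["force"],s["torque"],abs(s["joint_vel"]).max())
m,im=snap(ctrl,"wrist","w15")
cv2.imwrite("pics/w15c.png",cv2.resize(im[135:235,245:405],None,fx=5,fy=5,interpolation=cv2.INTER_CUBIC))
m,im=snap(ctrl,"top","t15");cv2.imwrite("pics/t15c.png",cv2.resize(im[70:330,90:560],None,fx=1.7,fy=1.7,interpolation=cv2.INTER_CUBIC))
```

```text
23.1667 [0.55348486 0.29213803 0.14794987] -0.38158241570101703 0.01505009235359095 [-1.75982109 -3.07165866  5.23332643] [-0.86208819  0.08523189  0.08624293] 0.0020917417847403762
```

View pics/w15c.png

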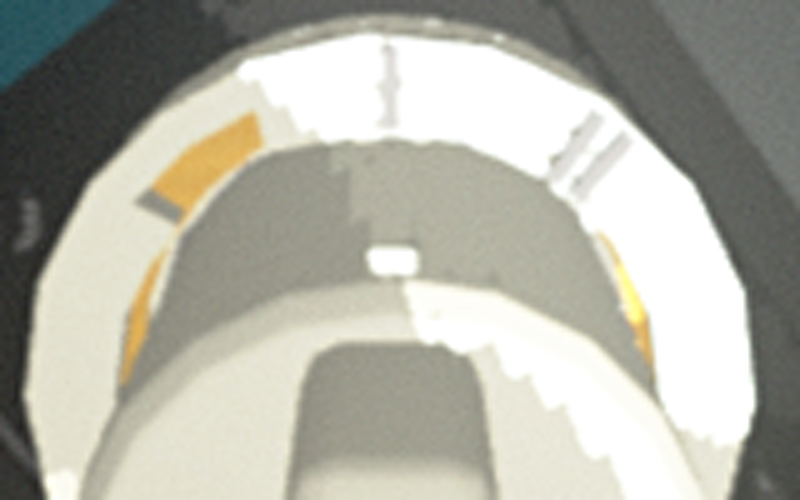

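View pics/t15c.png

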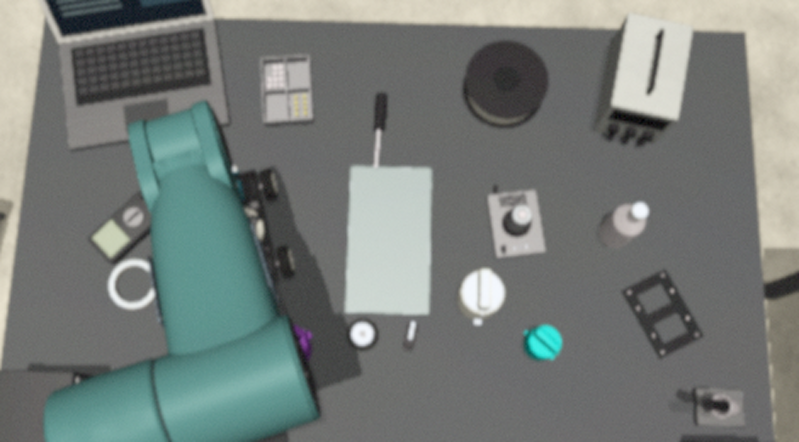

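Run:
```python
from cell import ctrl
print(ctrl.close_job())
```

```text
the job is handed in; nothing more can be done
None
```

I swapped the two packs by way of the mat, then fitted the small white hood over the rover's new pack. I turned it clockwise about 0.65 rad, to the single rib, and handed the job in at about 23 s with the hood still gripped and held still.

- **Half-way place:** in the last wrist picture the hood's rib lines up with the single collar rib to within about half a pixel. The commanded hood angle, -0.382 rad, matches the measured rib direction of about -0.39. The turn stopped well short of the pawls, and I saw no click or jump.
- **Fit:** the hood bottomed out at the expected height. The wrist force at hand-in was about 6 N, and the arm had stopped moving.
- **Packs and surroundings:** the earlier pictures showed both packs upright in their sockets before the hood went on. The last top view shows the charger pack in place and the other things where they were, as far as the arm leaves them in view.
- **Not checked or in disagreement:** the contact ring's angle could not be read directly. Position readings differed from the camera by up to 3 to 4 mm at times, which I corrected before each insertion. One charger-centre estimate was about 5 mm off along x and I discarded it.

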